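Bond the last power brick into the case and ease its sprung flap shut

TASK

Lay the spare power brick in the steel case as the second course of a running bond: flat on the two bricks already there, square to them and centred over the joint between them, without dropping it in and without shoving those two out of place. Then bring the case's spring-closing flap over by its bar handle and ease it down until it is fully shut; it must not slam.

Things in the scene. Friction and masses are not known exactly. Their poses are not given: they have to be found in the camera images.
- spare_brick_mid (a point): The spare power brick: plain black plastic block 110 mm long (its y axis) x 52 mm wide (x) x 32 mm high (z), about 0.34 kg, lying flat on the bench to the right of the case. Point: its centre, 16 mm above its underside. Told from its neighbour, a black network switch (145 x 100 x 28 mm), by being smaller. The two ends are alike for this job.
- left_brick_mid (a point): The left (+y) one of two bricks, the same as the spare one, lying loose on the case's floor end to end in a row, long axes (y) along the case's length, 2 to 4 mm between their ends. Point: its centre, 16 mm above its underside.
- right_brick_mid (a point): The right (-y) one of those two bricks; point at its centre, axes as for the left one.
- case_floor (a point): Fixed grey sheet-steel case, open at the top, outside 124 mm deep (x) x 260 mm long (y) x 80 mm high, walls and floor 4 mm thick (inside 116 x 252 mm, 76 mm deep). Point: centre of the inner floor, 4 mm above the bench. Its x axis points away from the robot, to the hinge side; its y axis runs along its length.
- flap_hinge (a point): Middle of the flap's hinge axis, on the top edge of the case's far long wall, 80 mm above the bench; the axis runs along the case's y, axes as the case's.
- flap_bar (a point): Middle of the flap's bar handle: a round steel bar, 10 mm thick and 110 mm long, parallel to the hinge axis and 154 mm from it, in the flap's plane; 25 mm of clear space lies between it and the flap's free edge, and its two stays are at its ends. With the flap shut it stands 30 mm out in front of the case's near long wall, 80 mm above the bench.
- flap (a joint): Angle of the flap (124 x 260 x 4 mm sheet steel, about 0.4 kg): 0 = shut, level on the case; grows as it opens upwards; 2.05 = its stop, leaning back past upright, where it starts and stays parked by its own weight. Brought forward past a point between 2.0 and 1.85 (it varies with its weight) its closing spring and weight take over and it slams shut from there unless it is held back; shut, it takes about 2 to 3 N at the bar to carry it. Nothing latches.
There are look-alikes about, which are no part of the job. Leave any white look-alike of the part that bears spare_brick_mid alone.

How it is judged:
By the outcome, as a careful person would: the job done as asked, in the order asked, and still so for the second after the job is handed in, with the robot touching nothing.
It also fails if it takes over 67 s, if anything falls off the work surface, if the arm or the gripper's body presses on something with over 40 N, if the wrist force passes 120 N, or if a joint passes its speed limit or range.

ROBOT

A 6-joint arm with a two-finger parallel gripper is mounted at the origin on the work surface. World frame = base frame: x ahead of the robot, y to its left, z up, the work surface at z = 0. Lengths are in mm, angles in rad, forces in N, time in s.
With the tool pointing down it reaches from about 350 to 875 mm from the base axis. Payload 4.2 kg.
Tool frame: the origin (TCP) lies at the very end of the fingers, on their centre line; the grasp point (between the pads) lies 19 mm behind it; z points along the fingers, y is the line along which they close (so a half turn about z gives the same grasp; the last joint's range is limited). The gripper opens to 87 mm and grips with 3 to 60 N. Pads are 19 mm wide; open, the fingers measure 117 mm over their backs; the gripper's body (75 mm by 190 mm) begins 51 mm behind the grasp point.
Start: joints at [-1.087, 0.385, 0.008, 0, -1.194, -0.259], TCP at [139.337, -609.249, 222.55] pointing down, gripper open.
Joint ranges: [-3.14, 3.14], [-1.21, 2.06], [-1.07, 1.41], [-3.16, 2.05], [-2.99, -0.16], [-3.1, 3.1]. Speed limits (rad/s): [2.79, 2.79, 3.14, 3.14, 3.14, 3.14].

INTERFACE

Orientations are given as [roll, pitch, yaw] about the fixed x, y, z axes, in that order (R = Rz(yaw) Ry(pitch) Rx(roll)).
In Python, from station import sensors, imaging, env gives the robot as it stands.
- The arm moves only by the tool apply_moves, never from a script. Its argument "targets" is one flat list of numbers, 6 for each row, row after row: the shift along the tool's x, y, z in m, then the turn, a rotation vector about the tool's x, y, z in rad. A call has 1 to 20 rows; each row shifts and turns the commanded pose from where the row before left it, along the tool's axes as they then stand; what a row does not reach is not made up. A row lasts 1/8 s, in which the tool goes at most 62.5 mm and 10.7 degrees, less where a joint would pass 70% of its speed; a pose out of reach is approached as far as the arm can. A call is refused whole if a number of a shift passes 0.0625 or a number of a turn 0.188, either way. A call with a gripper value outside its range is refused whole. "gripper" is the finger opening in m, from 0 to 0.087, set as the call begins (left out, the last holds). The fingers move at their own pace and stop on an object; "grip_force" is the grip in N (left out, the last holds). Time passes only in rows, so rows that do not move let the fingers close. It gives the time, the measured TCP pose, the force, the opening and the grip force at its end, in the units of the state.
- sensors.sense(): the state, without advancing time (a new reading comes with each control period).
- imaging.capture(name): name is "scene" or "top" or "wrist"; returns the picture (400x640x3 uint8, blue, green, red); there is no depth.
- imaging.get_calibration(name): a dict with "fov_y" (degrees; the focal length in pixels is half the picture's height over the tangent of half this angle, whatever the lens; pixels are square), "cx", "cy" (the principal point, pixels), "extrinsics" (4x4, takes a point from camera to world coordinates); the wrist camera has in their place "mount" (4x4, takes a point from camera to tool coordinates, whose origin is the TCP and whose axes are the flange's). Camera axes: x right, y down, z forward; pixel columns grow to the right and rows downward; lengths in mm; the calibration is good to about 2 mm. A picture is of the moment at which its call begins: read the wrist's pose just before it. get_calibration takes no time and is no camera call.
- env.close_job(): hands the job in; it is judged then, once.
The state is a dict: "time_s": time; "q": joint angles; "qvel": joint speeds; "tau": joint torques, N m; "tcp_pos": TCP position; "ee_rot": TCP orientation; "wrist_force": force on the tool from outside, world axes, zero at the start; "torque": the same for the moment, N m; "gripper_width": finger opening in mm; "grip_force": force on a finger pad.
Only numpy, scipy, OpenCV 4.12 (cv2) and the standard library are available. Lean on these libraries where they do the work, as an engineer would, in place of code of your own. Each camera call takes 0.05 s, during which the arm holds its last target. There are 200 camera calls.

## Working session

There is one attempt and no reset: what is moved stays moved. The work goes in short steps, Python scripts to look and compute and a tool call to move; the robot and the scene stay as the last step left them, time stands still between calls to the robot, and variables do not carry over. Pictures are saved under pics/ and viewed, at most 13 in all, crops included, and the job is handed in when it is done.

Besides the shell and the picture viewer there is one more tool, called as name(argument=value, ...), one argument or row to a line, values as JSON. apply_moves: Moves the arm, as the interface text tells. Its arguments: {"type":"object","properties":{"targets":{"type":"array","items":{"type":"number"}},"gripper":{"type":"number"},"grip_force":{"type":"number"}},"required":["targets"]}

```bash
mkdir -p pics; ls
python3 - <<'E'
from station import sensors, imaging, env
import cv2
print(sensors.sense())
for n in("scene","top"):
    cv2.imwrite(f"pics/{n}0.png",imaging.capture(n)); print(n,imaging.get_calibration(n))
print(imaging.get_calibration("wrist"))
E
```

```text
pics
{'time_s': 0.0, 'q': array([-1.08740112e+00,  3.85537150e-01,  6.60325526e-03, -5.12226264e-04,
       -1.19399265e+00, -2.58609218e-01]), 'qvel': array([-0.00055538,  0.00040329,  0.00092677, -0.00115548,  0.00031947,
        0.00022746]), 'tau': array([-1.59022793e-04, -3.90668428e+01,  1.87410289e+01,  4.21980858e+00,
        1.11095089e-02, -1.95870575e-04]), 'tcp_pos': array([ 139.19826194, -608.67145565,  221.46052386]), 'ee_rot': array([ 3.13941153e+00, -8.47209002e-05, -2.91699555e+00]), 'wrist_force': array([-0.29969199, -0.35015801, -0.17167655]), 'torque': array([-0.00522716,  0.02254517, -0.0426029 ]), 'grip_force': 0.0, 'gripper_width': 87.00482093729444}
scene {'fov_y': 55.60955204111368, 'cx': 313.8902545752398, 'cy': 203.6409234448504, 'extrinsics': array([[ 8.29535918e-01,  4.08933542e-01, -3.80320285e-01,
         8.14109518e+02],
       [ 5.58399762e-01, -5.97942805e-01,  5.75025310e-01,
        -4.81179971e+02],
       [ 7.73735858e-03, -6.89374905e-01, -7.24363426e-01,
         5.91314169e+02],
       [ 0.00000000e+00,  0.00000000e+00,  0.00000000e+00,
     
[... 194 characters left out ...]
9823e+02],
       [-9.99947754e-01, -3.30874284e-03, -9.67171128e-03,
        -5.74067382e+01],
       [ 1.00190388e-02, -1.29623618e-01, -9.91512651e-01,
         1.01842690e+03],
       [ 0.00000000e+00,  0.00000000e+00,  0.00000000e+00,
         1.00000000e+00]])}
{'fov_y': 62.925871086482324, 'cx': 325.93494321894883, 'cy': 198.57369346421595, 'mount': array([[ 1.32939870e-03, -9.57041518e-01, -2.89947866e-01,
         7.97584088e+01],
       [ 9.99999103e-01,  1.31892442e-03,  2.31531566e-04,
         1.12347077e+00],
       [ 1.60833999e-04, -2.89947914e-01,  9.57042414e-01,
        -1.61216157e+02],
       [ 0.00000000e+00,  0.00000000e+00,  0.00000000e+00,
         1.00000000e+00]])}
```

View pics/top0.png

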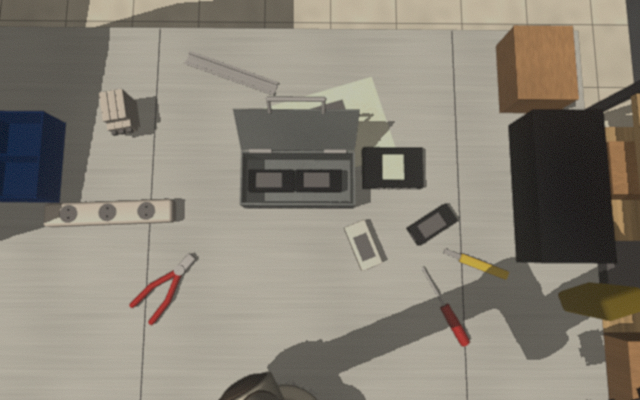

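View pics/scene0.png

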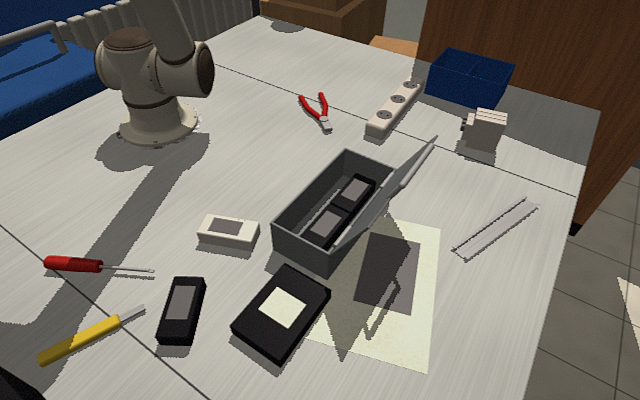

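Candidates for the spare brick in the top view are the black block with a grey label at (432,224), the black switch with a white label at (393,168), which is larger, and the white look-alike at (363,245). The case bricks at (269,180) and (316,180) are not the spare. By the description I choose (432,224). The case is at about (298,180), with the flap leaning back and its bar at about (296,98).

```bash
cat > h.py <<'E'
from station import sensors, imaging, env
import cv2, numpy as np
from scipy.spatial.transform import Rotation as R
def cam(name, s=None):
    c=imaging.get_calibration(name)
    if name=="wrist":
        s=s or sensors.sense(); T=np.eye(4); T[:3,:3]=R.from_euler('xyz',s['ee_rot']).as_matrix(); T[:3,3]=s['tcp_pos']
        E=T@c['mount']
    else: E=c['extrinsics']
    return 200/np.tan(np.radians(c['fov_y']/2)),c['cx'],c['cy'],E
def ray(C,px):
    f,cx,cy,E=C; px=np.atleast_2d(px).astype(float)
    d=np.c_[(px[:,0]-cx)/f,(px[:,1]-cy)/f,np.ones(len(px))]@E[:3,:3].T
    return E[:3,3],d
def plane(C,px,z):
    o,d=ray(C,px); return o+d*((z-o[2])/d[:,2])[:,None]
def proj(C,P):
    f,cx,cy,E=C; p=(np.atleast_2d(P)-E[:3,3])@E[:3,:3]
    return np.c_[f*p[:,0]/p[:,2]+cx,f*p[:,1]/p[:,2]+cy]
def label(img,box,lo,hi,sat=40):
    "largest blob of grey in [lo,hi] in box -> min area rect"
    x0,y0,x1,y1=box; c=img[y0:y1,x0:x1]; v=c.max(2).astype(int)
    m=((v>=lo)&(v<=hi)&(v-c.min(2)<sat)).astype(np.uint8)
    k,_=cv2.findContours(m,cv2.RETR_EXTERNAL,cv2.CHAIN_APPROX_NONE)
    k=max(k,key=cv2.contourArea)+np.array([x0,y0]); return k
E
python3 - <<'E'
from h import *
im=cv2.imread("pics/top0.png"); C=cam("top")
k=label(im,(400,195,465,250),0,60); r=cv2.minAreaRect(k); print("spare",r); b=cv2.boxPoints(r)
P=plane(C,b,30); print(P.round(1), P.mean(0).round(1))
print("labels",plane(C,[[269,180],[316,180]],36).round(1))
print("case rim near corners",plane(C,[[241,206],[354,206]],80).round(1))
o1=im[100:160,225:370]; 
cv2.imwrite("pics/crop1.png",cv2.resize(im[80:260,225:475],None,fx=3,fy=3,interpolation=cv2.INTER_CUBIC))
E
```

```text
spare ((431.6922912597656, 224.03843688964844), (20.801258087158203, 46.04011917114258), 56.3099365234375)
[[ 459.4 -286.5   30. ]
 [ 520.2 -379.1   30. ]
 [ 479.2 -404.8   30. ]
 [ 419.1 -312.4   30. ]] [ 469.5 -345.7   30. ]
labels [[571.9  38.1  36. ]
 [572.4 -72.9  36. ]]
case rim near corners [[ 505.    95.5   80. ]
 [ 505.8 -157.6   80. ]]
```

View pics/crop1.png

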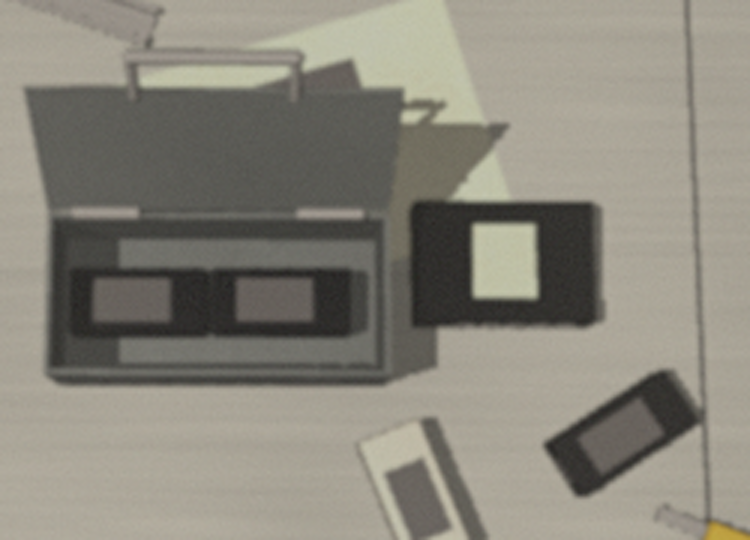

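The crop confirms it: the spare brick at top (432,224) is the smaller black block, clear of the switch, and the case row is straight. Next I move above it and turn the tool.

apply_moves(
  targets=[-0.0423,0.0203,0,0,0,0,-0.0423,0.0203,0,0,0,0,-0.0423,0.0203,0,0,0,0,-0.0423,0.0203,0,0,0,0,-0.0423,0.0203,0,0,0,0,-0.0423,0.0203,0,0,0,0,-0.0423,0.0203,0,0,0,0,-0.0423,0.0203,0,0,0,0,-0.0423,0.0203,0,0,0,0,0,0,0,0,0,-0.1745,0,0,0,0,0,-0.1745,0,0,0,0,0,-0.1745,0,0,0,0,0,-0.1745,0,0,0,0,0,-0.1745,0,0,0,0,0,-0.1745,0,0,0,0,0,-0.1745,0,0,0,0,0,-0.1745,0,0,0,0,0,-0.1745,0,0,0,0,0,-0.1745,0,0,0,0,0,-0.1745],
)

```text
time_s: 2.6
tcp_pos: [469.4, -346.1, 222.0]
ee_rot: [3.141, 0.001, -0.992]
wrist_force: [-0.4, 0.7, -0.4]
gripper_width: 86.8
grip_force: 0.0
```

Run:
```python
from h import *
s=sensors.sense(); im=imaging.capture("wrist"); C=cam("wrist",s)
print(s['time_s'],s['tcp_pos'],s['ee_rot'],s['q'])
sc=imaging.capture("scene")
cv2.imwrite("pics/w1.png",im); cv2.imwrite("pics/s1.png",sc)
cv2.imwrite("pics/both1.png",cv2.resize(np.vstack([im,sc]),None,fx=.75,fy=.75))
```

```text
2.6 [ 469.44581043 -346.08636828  221.96554865] [ 3.14111208e+00  1.12228618e-03 -9.91662621e-01] [-3.57883595e-01  3.14902491e-01 -9.79865607e-02 -3.02660497e-04
 -1.15909622e+00  9.37138850e-01]
```

View pics/both1.png

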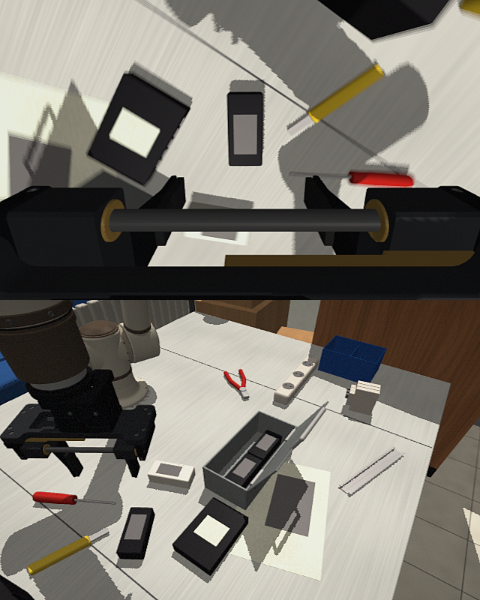

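The top half is the wrist view: the spare brick is at full-resolution (327,170), between the fingers. The lower half is the scene view: the gripper body is wide along the closing line. At placing height its far corner would hit the leaned-back flap, so I'll place with about 9 deg of tilt toward the robot and a shallow grip. First I measure the brick.

Run:
```python
from h import *
s=sensors.sense(); C=cam("wrist",s); im=cv2.imread("pics/w1.png")
hsv=im.max(2)
print(hsv[170,290:365:5], hsv[110:230:6,327])
# dark body
for lo,hi,z,nm in((0,70,32,"body"),(85,150,32,"label")):
    k=label(im,(290,105,365,230),lo,hi); r=cv2.minAreaRect(k); P=plane(C,cv2.boxPoints(r),z)
    e=[np.linalg.norm(P[1]-P[0]),np.linalg.norm(P[2]-P[1])]; a=P[1]-P[0] if e[0]>e[1] else P[2]-P[1]
    print(nm,r,P.mean(0).round(1),np.round(e,1),"long ax deg",np.degrees(np.arctan2(a[1],a[0]))%180)
```

```text
[213 206 210  30  31 127 127 126 126 126 126  37  76 211 215] [108 108  67  34  35  34  36  50 125 126 126 126 127 127 129 129  41  43
  43 208]
body ((326.4999694824219, 171.0), (46.99999237060547, 97.99998474121094), -0.0) [ 469.8 -347.4   32. ] [109.6  49.3] long ax deg 121.74724426234818
label ((326.5, 179.0), (52.0, 31.0), 90.0) [ 465.9 -341.3   32. ] [33.4 58.9] long ax deg 123.73892748256591
```

apply_moves(
  targets=[0.0013,0,0.024,0,0,0,0,0,0.034,0,0,0,0,0,0.034,0,0,0,0,0,0.034,0,0,0,0,0,0.03,0,0,0,0,0,0.024,0,0,0,0,0,0.014,0,0,0,0,0,0.01,0,0,0,0,0,0,0,0,0],
)

```text
time_s: 3.82
tcp_pos: [470.3, -347.3, 18.2]
ee_rot: [3.141, 0.001, -0.998]
wrist_force: [-0.2, -0.2, 0.0]
gripper_width: 87.0
grip_force: 0.0
```

apply_moves(
  targets=[0,0,0,0,0,0,0,0,0,0,0,0,0,0,0,0,0,0,0,0,0,0,0,0,0,0,0,0,0,0,0,0,0,0,0,0],
  gripper=0.045,
  grip_force=25,
)

```text
time_s: 4.58
tcp_pos: [470.3, -347.5, 18.8]
ee_rot: [3.141, 0.0, -0.997]
wrist_force: [-0.6, -0.1, 1.5]
gripper_width: 52.0
grip_force: 25.0
```

apply_moves(
  targets=[0,0,-0.014,0,0,0,0,0,-0.028,0,0,0,0,0,-0.036,0,0,0,0,0,-0.036,0,0,0,0,0,-0.036,0,0,0,0,0,-0.036,0,0,0],
)

```text
time_s: 5.32
tcp_pos: [470.0, -346.9, 205.9]
ee_rot: [-3.141, 0.001, -0.997]
wrist_force: [0.9, -0.3, -2.9]
gripper_width: 52.0
grip_force: 25.0
```

apply_moves(
  targets=[-0.0276,-0.0275,0,0,0,0,-0.0276,-0.0275,0,0,0,0,-0.0276,-0.0275,0,0,0,0,-0.0276,-0.0275,0,0,0,0,-0.0276,-0.0275,0,0,0,0,-0.0276,-0.0275,0,0,0,0,-0.0276,-0.0275,0,0,0,0,-0.0276,-0.0275,0,0,0,0,-0.0276,-0.0275,0,0,0,0,-0.0276,-0.0275,0,0,0,0,-0.0276,-0.0275,0,0,0,0,-0.0276,-0.0275,0,0,0,0,0,0,0,0,0,0.1435,0,0,0,0,0,0.1435,0,0,0,0,0,0.1435,0,0,0,0,0,0.1435,0,0,0,0,0,0],
)

```text
time_s: 7.45
tcp_pos: [567.5, 109.9, 204.6]
ee_rot: [3.141, 0.0, -1.57]
wrist_force: [0.3, -0.2, -2.3]
gripper_width: 51.9
grip_force: 25.0
```

Run:
```python
from h import *
s=sensors.sense(); im=imaging.capture("wrist"); np.save("s2.npy",s,allow_pickle=True)
print(s['time_s'],s['tcp_pos'],s['ee_rot'],s['q'],s['gripper_width'],s['wrist_force'])
cv2.imwrite("pics/w2.png",im); cv2.imwrite("pics/s2.png",imaging.capture("scene"))
```

```text
7.45 [567.47457526 109.8869327  204.58324318] [ 3.14100456e+00  2.47901439e-04 -1.56972570e+00] [ 4.71117427e-01  3.18835227e-01 -1.37594329e-01 -5.42853744e-04
 -1.11477886e+00 -4.69807569e-01] 51.85507627382617 [ 0.33620252 -0.24465576 -2.3093361 ]
```

View pics/w2.png

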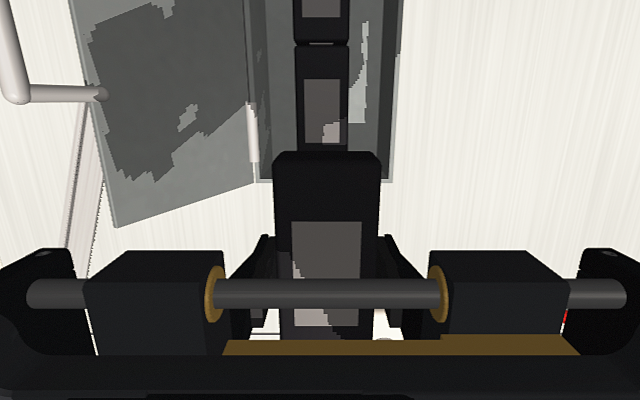

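The wrist view shows the left case brick at cols 296-348, the joint at about row 43, and the right brick above it. The held brick is at cols 274-380 from row 152. The near rim is at about cols 385-403, the far rim at about 247-265, and the flap is at left.

Run:
```python
from h import *
s=np.load("s2.npy",allow_pickle=True).item(); C=cam("wrist",s); im=cv2.imread("pics/w2.png"); g=im.max(2).astype(int)
print("col 300 rows30-60",g[30:60,300]); print("col 345",g[30:60,345]); print("c327 r140-172",g[140:172,327])
for r in (20,60,130): print(r,"276-310",g[r,280:306], "335-360",g[r,338:358])
print("r100 235-275",g[100,240:275],"375-410",g[100,375:410])
print("r175 380-410",g[175,380:410],"260-280 r200",g[200,262:290],"r200 370",g[200,366:390])
print("c395 r165-200",g[165:200,390])
```

```text
col 300 rows30-60 [28 27 28 29 26 27 28 28 24 21 18 17 14 15  8 12 20 24 29 28 27 26 28 26
 27 27 26 28 28 27]
col 345 [28 28 31 29 28 29 30 31 26 23 16 13  9  8  6 12 20 24 30 31 28 28 30 29
 28 29 27 28 30 29]
c327 r140-172 [152 158 137  45  47  20  24  23  24  24  20  15  15  11  15  15  14  16
  16  18  17  18  19  21  19  23  22  20  21  22  21  21]
20 276-310 [90 91 92 92 92 92 93 91 91 92 92 96 72 26 14 24 27 28 28 27 29 30 27 29
 28 26] 335-360 [29 29 29 25 28 27 30 30 30 23 10 66 94 96 94 94 94 95 94 94]
60 276-310 [91 90 91 90 90 90 91 89 90 89 91 88 92 93 60  6 21 26 27 23 25 26 28 27
 28 27] 335-360 [ 25  27  29  29  29  27  28  28  26  23  13  80 100  95  93  94  93  93
  94  93]
130 276-310 [90 91 90 91 90 90 90 91 91 90 89 91 92 92 92 98 66  4 17 23 22 21 22 22
 27 67] 335-360 [161 111  38  47  48  47  50  47  38  32  79  96  95  92  92  92  93  92
  93  93]
r100 235-275 [86 84 84 83 82 78 89 91 67 52 80 95 94 94 88 75 70 70 69 69 69 80 88 77
 68 69 69 70 70 75 89 93 92 92 93] 375-410 [ 93  95  95  92  65  46  51  49  52  50  52  51  51  50  53  50  44  61
 153 184 176 169 199 237 242 239 240 241 241 239 240 238 236 236 238]
r175 380-410 [ 12  51  65  63  63  58  51  39  95 162 180 173 172 225 241 239 239 240
 240 237 238 239 236 233 236 239 238 238 241 242] 260-280 r200 [238 236 236 238 239 240 239 240 243 248 238 136   0  15  20  20  22  22
  22  21  22  24  22  21  21  22  23  23] r200 370 [ 20  22  23  20  22  24  18  22  24  20  22  19   8  39 223 250 239 234
 234 238 236 235 235 236]
c395 r165-200 [188 187 187 187 187 186 183 183 181 184 180 179 179 177 175 174 171 164
 230 240 237 236 237 236 236 237 237 237 237 236 237 238 237 237 238]
```

Run:
```python
from h import *
s=np.load("s2.npy",allow_pickle=True).item(); C=cam("wrist",s)
for r,a,b in((20,292.3,348.7),(60,294.2,348.8),(130,296.3,347.8)):
    P=plane(C,[[a,r],[b,r]],32); print("brick",r,P.round(1).tolist(),P[:,:2].mean(0).round(1),np.ptp(P[:,0]).round(1))
print("joint",plane(C,[[322,42.5],[322,39],[322,46]],36).round(1))
hz=s['tcp_pos'][2]+14
P=plane(C,[[273.3,200],[379.3,200]],hz-2); print("held",P.round(1),P[:,0].mean(), "end if bottom/top",plane(C,[[327,145],[327,153],[327,160]],hz-31)[:,1],plane(C,[[327,145],[327,153],[327,160]],hz)[:,1])
print("near rim outer/inner",plane(C,[[397.5,100],[392.5,100],[392.5,175],[388,175]],80).round(1))
print("far rim",plane(C,[[249,100],[254.5,100],[261,100]],80).round(1))
print("end rim y",plane(C,[[390,182.5]],80).round(1))
# spot flap hinge line: top cam
im=cv2.imread("pics/top0.png");C=cam("top")
print("top: joint, case ends/near", plane(C,[[294.5,180]],36), plane(C,[[241,206],[354,206]],80).round(1))
```

```text
brick 20 [[598.2, -38.4, 32.0], [546.6, -38.6, 32.0]] [572.4 -38.5] 51.6
brick 60 [[597.3, -4.5, 32.0], [545.7, -4.7, 32.0]] [571.5  -4.6] 51.6
brick 130 [[596.9, 60.5, 32.0], [545.2, 60.4, 32.0]] [571.1  60.4] 51.7
joint [[571.  -19.1  36. ]
 [571.  -22.   36. ]
 [571.  -16.1  36. ]]
held [[592.5  77.1 216.6]
 [541.8  77.  216.6]] 567.1611851945622 end if bottom/top [54.71810061 59.071549   62.93203845] [50.59646049 54.19256888 57.38147506]
near rim outer/inner [[507.4  31.4  80. ]
 [511.6  31.4  80. ]
 [507.6  95.6  80. ]
 [511.6  95.6  80. ]]
far rim [[631.7  31.7  80. ]
 [627.1  31.7  80. ]
 [621.7  31.7  80. ]]
end rim y [[509.4 102.5  80. ]]
top: joint, case ends/near [[572.15823238 -22.10103888  36.        ]] [[ 505.    95.5   80. ]
 [ 505.8 -157.6   80. ]]
```

Run:
```python
from h import *
s=np.load("s2.npy",allow_pickle=True).item(); C=cam("wrist",s); im=cv2.imread("pics/w2.png"); g=im.max(2).astype(int)
for c in (282,288,358,364,370): print(c,g[136:172,c])
hz=s['tcp_pos'][2]+14
for z in (hz-32,hz-16,hz): print(proj(C,[[567.4,54.9,z]]))
```

```text
282 [92 91 91 91 92 90 92 92 89 90 91 89 90 91 96 79 13 13 12 13 15 15 18 14
 17 18 19 20 21 21 20 20 19 21 21 19]
288 [91 91 91 91 92 91 89 89 90 88 88 89 91 94 79 17 11 14 15 12 16 15 16 13
 16 20 20 17 20 23 24 22 21 21 21 22]
358 [ 91  92  91  91  92  91  91  91  92  90  90  91  91  92 106  18   8  12
  16  15  15  16  15  14  17  19  19  20  20  19  22  21  23  20  20  24]
364 [ 91  91  92  92  92  93  93  92  92  91  91  92  91  92 102  19  10  15
  14  15  14  11  13  16  16  18  20  20  18  23  23  23  22  21  24  22]
370 [94 91 90 90 92 91 92 91 91 91 90 89 90 91 95 62 14  6 11 11 14 13 16 16
 16 18 20 18 22 22 23 24 23 23 23 21]
[[325.86509808 145.08748895]]
[[325.89196428 149.37826769]]
[[325.92439699 154.55807032]]
```

apply_moves(
  targets=[0.033,-0.0014,0,0,0,0,0.033,0,0,0,0,0,0.033,0,0,0,0,0,0.033,0,0,0,0,0,0,0,0,0,0,-0.008,0,0,0,0.08,0,0,0,0,0,0.077,0,0,0,0,0,0,0,0],
)

```text
time_s: 8.55
tcp_pos: [567.7, -21.7, 204.6]
ee_rot: [-2.986, -0.0, -1.561]
wrist_force: [0.5, -0.9, -2.1]
gripper_width: 51.8
grip_force: 25.0
```

Run:
```python
from h import *
s=sensors.sense(); print(s['time_s'],s['tcp_pos'].round(2),s['ee_rot'].round(4),s['q'].round(2),s['wrist_force'].round(2))
M=R.from_euler('xyz',s['ee_rot']).as_matrix(); print(M.round(3))
d=np.array([568.9,-22,63])-s['tcp_pos']; print("tool delta",(M.T@d).round(1), "down unit",(M.T@[0,0,-1]).round(4))
```

```text
8.55 [567.75 -21.73 204.61] [-2.9862e+00 -1.0000e-04 -1.5614e+00] [ 0.27  0.23 -0.3   0.05 -0.9  -0.29] [ 0.5  -0.93 -2.11]
[[ 0.009 -0.988  0.155]
 [-1.    -0.009  0.001]
 [ 0.    -0.155 -0.988]]
tool delta [  0.3  20.8 140.1] down unit [-1.000e-04  1.547e-01  9.880e-01]
```

apply_moves(
  targets=[0,0.003,0.02,0,0,0,0,0.003,0.02,0,0,0,0,0.003,0.02,0,0,0,0,0.003,0.02,0,0,0,0,0.003,0.02,0,0,0,0,0.003,0.02,0,0,0,0,0.0028,0.012,0,0,0,0,0,0.008,0,0,0,0,0,0,0,0,0],
)

```text
time_s: 9.68
tcp_pos: [570.9, -22.0, 62.8]
ee_rot: [-2.985, -0.0, -1.563]
wrist_force: [-0.8, -0.2, -2.4]
gripper_width: 51.7
grip_force: 25.0
```

apply_moves(
  targets=[0,0.0002,0.001,0,0,0,0,0.0002,0.001,0,0,0,0,0.0001,0.001,0,0,0,0,0,0,0,0,0],
)

```text
time_s: 10.18
tcp_pos: [570.6, -22.1, 60.1]
ee_rot: [-2.984, 0.0, -1.563]
wrist_force: [0.2, 0.3, -2.8]
gripper_width: 51.9
grip_force: 25.0
```

apply_moves(
  targets=[0,0.0016,-0.0002,0,0,0,0,0.0001,0.0006,0,0,0,0,0.0001,0.0006,0,0,0,0,0,0,0,0,0],
)

```text
time_s: 10.68
tcp_pos: [569.0, -22.1, 58.6]
ee_rot: [-2.985, -0.0, -1.563]
wrist_force: [0.0, -0.8, -2.0]
gripper_width: 51.7
grip_force: 25.0
```

apply_moves(
  targets=[0,0.0001,0.0005,0,0,0,0,0,0,0,0,0],
)

```text
time_s: 10.92
tcp_pos: [569.0, -22.1, 58.5]
ee_rot: [-2.984, -0.0, -1.563]
wrist_force: [-1.0, 0.5, -0.3]
gripper_width: 51.9
grip_force: 25.0
```

apply_moves(
  targets=[0,0.0001,0.0005,0,0,0,0,0,0,0,0,0],
)

```text
time_s: 11.18
tcp_pos: [569.1, -22.1, 58.4]
ee_rot: [-2.984, -0.0, -1.563]
wrist_force: [-2.5, 0.2, 3.7]
gripper_width: 51.5
grip_force: 25.0
```

apply_moves(
  targets=[0,0,0,0,0,0,0,0,0,0,0,0],
  grip_force=8,
)

```text
time_s: 11.42
tcp_pos: [569.2, -22.1, 58.2]
ee_rot: [-2.984, 0.0, -1.563]
wrist_force: [-2.2, -0.1, 6.2]
gripper_width: 51.8
grip_force: 8.0
```

apply_moves(
  targets=[0,0,0,0,0,0,0,0,0,0,0,0],
  grip_force=3,
)

```text
time_s: 11.68
tcp_pos: [569.5, -22.1, 57.7]
ee_rot: [-2.983, 0.0, -1.563]
wrist_force: [0.4, -1.3, -0.2]
gripper_width: 52.1
grip_force: 3.0
```

apply_moves(
  targets=[0,0,0,0,0,0,0,0,0,0,0,0],
  gripper=0.052,
)

```text
time_s: 11.92
tcp_pos: [569.5, -22.0, 57.8]
ee_rot: [-2.983, 0.0, -1.563]
wrist_force: [0.8, -0.4, 1.5]
gripper_width: 52.1
grip_force: 3.0
```

apply_moves(
  targets=[0,0,0,0,0,0,0,0,0,0,0,0],
  gripper=0.0524,
)

```text
time_s: 12.18
tcp_pos: [568.9, -22.0, 57.5]
ee_rot: [-2.985, 0.0, -1.563]
wrist_force: [1.7, 0.1, 0.1]
gripper_width: 52.4
grip_force: 1.1
```

apply_moves(
  targets=[0,0,0,0,0,0,0,0,0,0,0,0],
  gripper=0.0528,
)

```text
time_s: 12.42
tcp_pos: [568.8, -22.1, 57.6]
ee_rot: [-2.985, 0.0, -1.563]
wrist_force: [0.6, 0.5, -1.7]
gripper_width: 52.8
grip_force: 0.5
```

apply_moves(
  targets=[0,0,0,0,0,0,0,0,0,0,0,0],
  gripper=0.0532,
)

```text
time_s: 12.68
tcp_pos: [569.0, -22.1, 57.7]
ee_rot: [-2.984, 0.0, -1.563]
wrist_force: [2.0, 0.3, -2.2]
gripper_width: 53.1
grip_force: 0.5
```

apply_moves(
  targets=[0,0,0,0,0,0,0,0,0,0,0,0],
  gripper=0.0536,
)

```text
time_s: 12.92
tcp_pos: [568.9, -22.1, 57.7]
ee_rot: [-2.985, 0.0, -1.563]
wrist_force: [1.4, 0.1, -0.6]
gripper_width: 53.8
grip_force: 0.5
```

apply_moves(
  targets=[0,0,0,0,0,0,0,0,0,0,0,0],
  gripper=0.054,
)

```text
time_s: 13.18
tcp_pos: [569.0, -22.1, 57.7]
ee_rot: [-2.985, 0.0, -1.563]
wrist_force: [0.8, -0.9, -0.5]
gripper_width: 54.0
grip_force: 0.5
```

Run:
```python
from h import *
im=imaging.capture("wrist"); sc=imaging.capture("scene"); 
cv2.imwrite("pics/both3.png",np.vstack([im[150:400,150:550],cv2.resize(sc[130:290,230:470],(400,267))]))
```

```text
(no output)
```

View pics/both3.png

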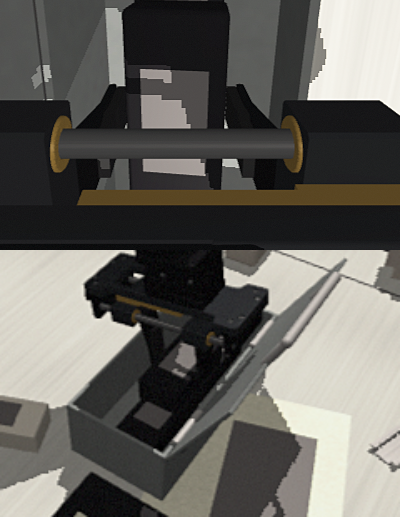

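The wrist crop shows the spare brick between the barely open pads. The scene crop shows it over the row, with the body clear of the flap. I continue opening gently.

apply_moves(
  targets=[0,0,0,0,0,0,0,0,0,0,0,0],
  gripper=0.0545,
)

```text
time_s: 13.52
tcp_pos: [568.9, -22.1, 57.7]
ee_rot: [-2.985, -0.0, -1.563]
wrist_force: [1.2, 0.1, -1.0]
gripper_width: 54.1
grip_force: 0.5
```

apply_moves(
  targets=[0,0,0,0,0,0,0,0,0,0,0,0],
  gripper=0.055,
)

```text
time_s: 13.78
tcp_pos: [568.9, -22.1, 57.7]
ee_rot: [-2.985, 0.0, -1.563]
wrist_force: [1.2, -0.0, -0.6]
gripper_width: 54.9
grip_force: 0.5
```

apply_moves(
  targets=[0,0,0,0,0,0,0,0,0,0,0,0],
  gripper=0.0556,
)

```text
time_s: 14.02
tcp_pos: [568.9, -22.1, 57.7]
ee_rot: [-2.985, 0.0, -1.563]
wrist_force: [1.8, -0.1, 0.0]
gripper_width: 55.4
grip_force: 0.5
```

apply_moves(
  targets=[0,0,0,0,0,0,0,0,0,0,0,0],
  gripper=0.0565,
)

```text
time_s: 14.28
tcp_pos: [568.9, -22.1, 57.7]
ee_rot: [-2.985, 0.0, -1.563]
wrist_force: [1.1, -0.1, -0.2]
gripper_width: 56.4
grip_force: 0.5
```

apply_moves(
  targets=[0,0,0,0,0,0,0,0,0,0,0,0],
  gripper=0.058,
)

```text
time_s: 14.52
tcp_pos: [568.5, -22.2, 57.6]
ee_rot: [-2.985, -0.0, -1.563]
wrist_force: [0.9, 1.0, -0.4]
gripper_width: 57.9
grip_force: 0.0
```

apply_moves(
  targets=[0,0,0,0,0,0,0,0,0,0,0,0,0,0,0,0,0,0],
  gripper=0.066,
)

```text
time_s: 14.9
tcp_pos: [568.9, -22.1, 57.7]
ee_rot: [-2.985, -0.0, -1.563]
wrist_force: [-0.2, -0.2, 0.1]
gripper_width: 65.7
grip_force: 0.0
```

apply_moves(
  targets=[0,-0.001,-0.006,0,0,0,0,-0.003,-0.02,0,0,0,0,-0.004,-0.025,0,0,0,0,-0.004,-0.025,0,0,0,0,-0.004,-0.025,0,0,0,0,-0.004,-0.025,0,0,0,0,-0.003,-0.022,0,0,0,0,0,0,-0.157,0,0,-0.033,0,0,0,0,0,-0.033,0,0,0,0,0,-0.033,0,0,0,0,0,-0.033,0,0,0,0,0,0,0,0,0,0,0,0],
)

```text
validation failed for argument at $.ta...
```

Run:
```python
from h import *
s=sensors.sense(); im=imaging.capture("wrist"); np.save("s4.npy",s,allow_pickle=True); print(s['time_s'],s['tcp_pos'],s['ee_rot'])
cv2.imwrite("pics/w4.png",im); t=imaging.capture("top"); cv2.imwrite("pics/t4.png",t)
v=np.full((400,250,3),0,np.uint8); c=cv2.resize(t[150:215,225:365],None,fx=3,fy=3,interpolation=cv2.INTER_CUBIC)
o=np.zeros((400+195,640,3),np.uint8); o[:400]=im; o[400:,:420]=c; cv2.imwrite("pics/v4.png",o)
```

```text
14.9 [568.91216401 -22.13539791  57.70286432] [-2.98463458e+00 -8.39005384e-06 -1.56332778e+00]
```

View pics/v4.png

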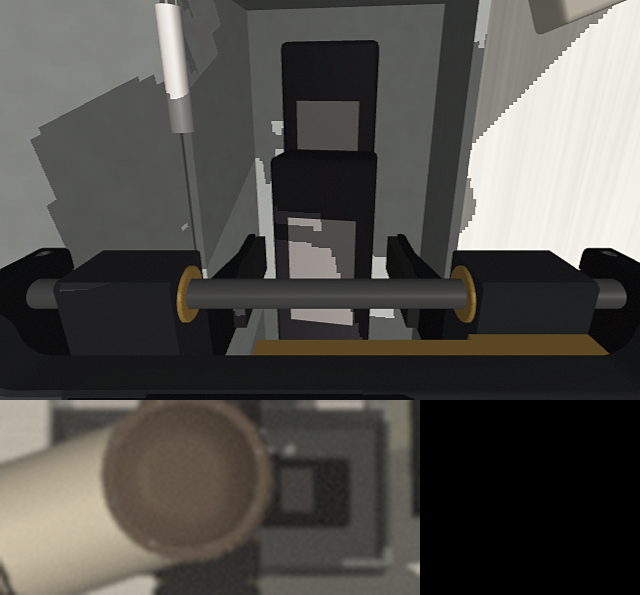

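The move was refused because I miscounted the row, so nothing moved. The wrist view shows the spare brick lying on the row (cols 272-377, end edge at about row 153), with the right lower brick beyond it (cols 282-378). I resend the move.

apply_moves(
  targets=[0,-0.001,-0.006,0,0,0,0,-0.003,-0.02,0,0,0,0,-0.004,-0.025,0,0,0,0,-0.004,-0.025,0,0,0,0,-0.004,-0.025,0,0,0,0,-0.004,-0.025,0,0,0,0,-0.003,-0.022,0,0,0,0,0,0,-0.157,0,0,-0.033,0,0,0,0,0,-0.033,0,0,0,0,0,-0.033,0,0,0,0,0,-0.033,0,0,0,0,0,0,0,0,0,0,0],
)

```text
time_s: 16.62
tcp_pos: [567.5, 111.7, 207.8]
ee_rot: [-3.141, 0.0, -1.56]
wrist_force: [0.7, -0.8, 0.1]
gripper_width: 66.0
grip_force: 0.0
```

Run:
```python
from h import *
s=sensors.sense(); im=imaging.capture("wrist"); np.save("s4.npy",s,allow_pickle=True); print(s['time_s'],s['tcp_pos'],s['ee_rot'])
cv2.imwrite("pics/w4.png",im); t=imaging.capture("top"); cv2.imwrite("pics/t4.png",t)
c=cv2.resize(t[150:215,225:365],None,fx=3,fy=3,interpolation=cv2.INTER_CUBIC)
o=np.zeros((400+195,640,3),np.uint8); o[:400]=im; o[400:,:420]=c; cv2.imwrite("pics/v4b.png",o)
```

```text
16.625 [567.47454529 111.68825355 207.75191609] [-3.14118312e+00  3.93971407e-04 -1.56038312e+00]
```

View pics/v4b.png

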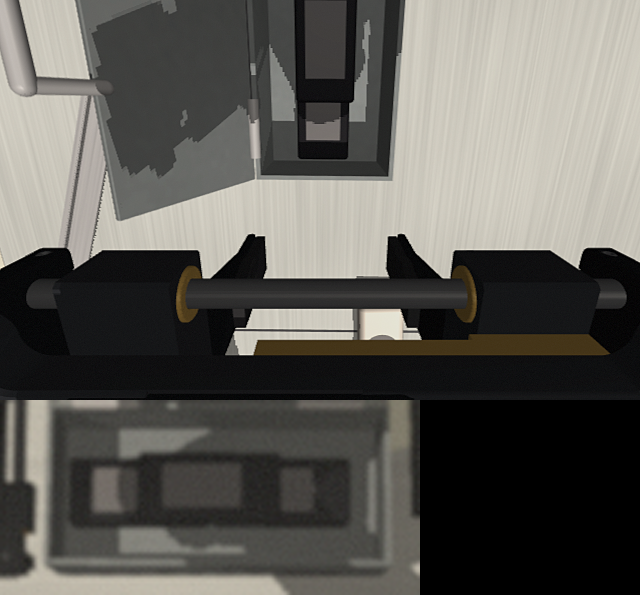

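Run:
```python
from h import *
s=np.load("s4.npy",allow_pickle=True).item(); C=cam("wrist",s); im=cv2.imread("pics/w4.png"); g=im.max(2).astype(int)
print("c322 rows 85-110",g[75:110,305], "150-170",g[145:170,322])
for r in (10,40,70,120,150): print(r,g[r,285:308],g[r,340:362])
t=cv2.imread("pics/t4.png").max(2).astype(int); print("top row r180",t[170:176,245:345:1].mean(0).astype(int)); print(t[152:176,300:].shape, t[164:180,[258,290,325]].T)
```

```text
c322 rows 85-110 [47 47 49 38 16 17 16 20 18 16 18 16 18 17 19 17 20 16 17 18 19 17 20 19
 16 15  5 16 33 32 32 28 29 29 29] 150-170 [17 18 15 17 16 15 17 14 17 15 15 12 13  3 51 73 48 46 47 49 48 48 49 51
 48]
10 [72 71 71 71 71 71 71 74 69 41  2 11 18 19 19 20 21 17 17 33 61 68 66] [65 66 66 65 66 66 44 16 21 20 21 20 21 17 18 10 35 69 77 75 73 73]
40 [71 71 73 72 71 71 72 72 76 56 18 10 18 18 20 20 22 15 16 24 55 68 65] [65 64 66 66 69 49 20 18 21 20 19 20 17 18 10 27 67 78 76 76 74 68]
70 [72 72 71 72 70 72 73 71 75 73 47  5 12 16 18 19 17 16 20 13 50 66 65] [64 63 65 66 56 29 17 21 17 19 18 19 20 14 20 63 77 74 70 72 70 97]
120 [130 129 130 130 130 131 141 148 153 112  68  68  40  16  30  34  34  33
  33  28  56  64  56] [ 76  29  35  35  36  40  36  20  45 128 152 146 145 145 145 144 144 145
 144 146 144 143]
150 [71 70 68 69 70 71 69 69 68 70 70 73 55 18  9 16 15 15 16 15 16 15 17] [16 15 15 16 13 15 12 13 59 74 71 70 71 71 73 71 71 72 74 72 73 72]
top row r180 [56 60 62 53 43 40 40 39 40 39 52 69 82 85 85 84 84 85 80 71 62 58 57 57
 54 48 40 36 38 38 39 40 38 44 53 61 62 62 62 62 63 63 64 62 63 63 62 63
 63 62 63 63 62 61 63 64 62 63 62 60 49 41 39 38 39 38 37 39 38 37 37 37
 39 46 52 56 56 55 55 55 55 55 55 54 46 39 40 40 40 41 44 42 42 43 42 46
 55 69 74 74]
(24, 340) [[ 76  78  74  76  69  59  47  48  76 108 115 118 117 115 114 117]
 [ 75  75  68  56  42  35  47  57  67  70  71  68  68  70  73  68]
 [ 76  76  75  76  69  56  39  38  51  66  69  71  67  69  68  69]]
```

Run:
```python
from h import *
s=np.load("s4.npy",allow_pickle=True).item(); C=cam("wrist",s)
print("upper end",plane(C,[[324,102]],66).round(1)," lower end",plane(C,[[322,159]],33).round(1))
for r,a,b,z in((10,294.3,356,65),(40,294.8,355.3,65),(70,295.8,354.5,65),(120,297.5,348.8,33),(150,297.5,347.8,33)):
    P=plane(C,[[a,r],[b,r]],z); print(r,P[:,:2].round(1).tolist(),P[:,0].mean().round(2),np.ptp(P[:,0]).round(1))
```

```text
upper end [[569.9  35.1  66. ]]  lower end [[571.6  92.   33. ]]
10 [[595.2, -37.6], [544.1, -38.2]] 569.65 51.0
40 [[595.1, -15.0], [543.9, -15.6]] 569.49 51.2
70 [[594.6, 8.8], [543.7, 8.2]] 569.14 51.0
120 [[596.4, 52.9], [545.1, 52.3]] 570.73 51.4
150 [[596.8, 83.0], [545.1, 82.4]] 570.96 51.7
```

Measured: the upper brick's centre is at y=-19.9 against the joint at about -19.5. Its x is within about 2 mm of the row and it is square, so the placing is good. Next is the flap: I move above the bar.

apply_moves(
  targets=[0,0,-0.028,0,0,0.01,0,0,-0.028,0,0,0,0,0,-0.028,0,0,0,0.0281,-0.0267,0,0,0,0,0.0281,-0.0267,0,0,0,0,0.0281,-0.0267,0,0,0,0,0.0281,-0.0267,0,0,0,0,0.0281,-0.0267,0,0,0,0,0,0,0,0,0,0,0,0,0,0,0,0],
  gripper=0.04,
)

```text
time_s: 17.98
tcp_pos: [700.2, -31.8, 291.3]
ee_rot: [3.141, 0.0, -1.575]
wrist_force: [0.2, 1.0, 0.2]
gripper_width: 39.8
grip_force: 0.0
```

Run:
```python
from h import *
s=sensors.sense(); im=imaging.capture("wrist"); np.save("s5.npy",s,allow_pickle=True); print(s['time_s'],s['tcp_pos'],s['ee_rot'],s['q'])
cv2.imwrite("pics/w5.png",im); C=cam("wrist",s); B=np.array([702.5,-27.5,216.7])
print("pred bar mid/ends wrist",proj(C,[B,B+[0,55,0],B-[0,55,0]]).round(1)); T=cam("top"); print("top",proj(T,[B,B+[0,55,0],B-[0,55,0]]).round(1)); print("scene",proj(cam("scene"),[B,B+[0,55,0],B-[0,55,0]]).round(1))
```

```text
17.975 [700.16973194 -31.80415298 291.28165552] [ 3.14083974e+00  5.78239093e-05 -1.57457920e+00] [ 1.84537144e-01  4.89049260e-01  3.42706700e-01 -1.99869203e-04
 -1.42518255e+00 -1.88290922e-01]
pred bar mid/ends wrist [[322.5 213.1]
 [322.9 277. ]
 [322.1 140.6]]
top [[294.6  99.3]
 [266.8  99.1]
 [322.4  99.4]]
scene [[418.1 164.9]
 [431.8 146.4]
 [402.7 185.6]]
```

View pics/w5.png

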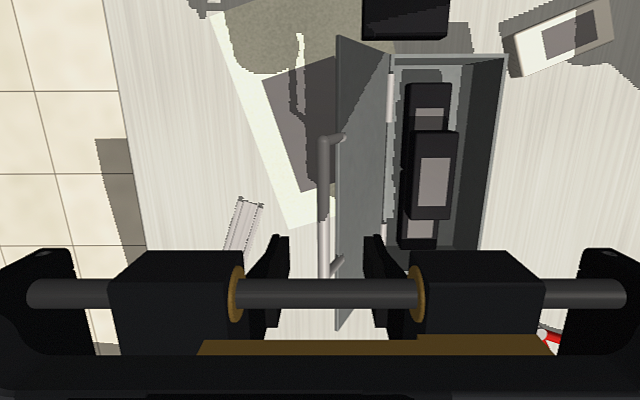

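The bar is at cols 318-330, rows 138-277, right where predicted (mid about x=702, y=-28, z=217). The bricks below look square. I go down and take the bar.

apply_moves(
  targets=[-0.003,-0.0016,0.02,0,0,0,0,0,0.028,0,0,0,0,0,0.024,0,0,0,0,0,0.0146,0,0,0,0,0,0,0,0,0],
)

```text
time_s: 18.65
tcp_pos: [701.6, -27.6, 204.3]
ee_rot: [3.14, -0.0, -1.573]
wrist_force: [0.1, 0.2, -0.9]
gripper_width: 40.3
grip_force: 0.0
```

apply_moves(
  targets=[0,0,0,0,0,0,0,0,0,0,0,0,0,0,0,0,0,0,0,0,0,0,0,0,0,0,0,0,0,0],
  gripper=0.005,
  grip_force=20,
)

```text
time_s: 19.27
tcp_pos: [702.5, -28.0, 205.2]
ee_rot: [-3.141, -0.0, -1.573]
wrist_force: [-0.1, -0.4, 0.5]
gripper_width: 9.0
grip_force: 20.0
```

Run:
```python
import numpy as np
th=np.r_[np.linspace(2.05,1.85,6),np.linspace(1.85,0.25,31)[1:],np.linspace(.25,0,9)[1:]]
x=-154*np.cos(th);z=154*np.sin(th)
r=lambda v:[0,*[round(a,4) for a in v],0,0,0]
rows=[[0,round(-a/1e3,4),round(-b/1e3,4),0,0,0] for a,b in zip(np.diff(x),np.diff(z))]
# carry rounding is <0.05mm/row
for i in range(0,len(rows),8): print(th[min(i+8,len(th)-1)].round(3),(631.5+x[min(i+8,len(x)-1)]).round(1),(68+z[min(i+8,len(x)-1)]).round(1),str(sum(rows[i:i+8],[])).replace("0.0,","0,"))
```

```text
1.69 649.8 220.9 [0, np.float64(0.0055), np.float64(-0.0027), 0, 0, 0, 0, np.float64(0.0056), np.float64(-0.0025), 0, 0, 0, 0, np.float64(0.0057), np.float64(-0.0023), 0, 0, 0, 0, np.float64(0.0058), np.float64(-0.002), 0, 0, 0, 0, np.float64(0.0059), np.float64(-0.0018), 0, 0, 0, 0, np.float64(0.008), np.float64(-0.0021), 0, 0, 0, 0, np.float64(0.008), np.float64(-0.0016), 0, 0, 0, 0, np.float64(0.0081), np.float64(-0.0012), 0, 0, 0]
1.263 584.9 214.8 [0, np.float64(0.0082), np.float64(-0.0008), 0, 0, 0, 0, np.float64(0.0082), np.float64(-0.0003), 0, 0, 0, 0, np.float64(0.0082), np.float64(0.0001), 0, 0, 0, 0, np.float64(0.0082), np.float64(0.0006), 0, 0, 0, 0, np.float64(0.0082), np.float64(0.001), 0, 0, 0, 0, np.float64(0.0081), np.float64(0.0014), 0, 0, 0, 0, np.float64(0.008), np.float64(0.0019), 0, 0, 0, 0, np.float64(0.0079), np.float64(0.0023), 0, 0, 0]
0.837 528.3 182.3 [0, np.float64(0.0078), np.float64(0.0027), 0, 0, 0, 0, np.float64(0.0076), np.float64(0.0031), 0, 0, 0, 0, np.float64(0.0074), np.float64(0.0035), 0, 0, 0, 0, np.float64(0.0072), np.float64(0.0039), 0, 0, 0,
[... 542 characters left out ...]
oat64(0.0039), np.float64(0.0072), 0, 0, 0, 0, np.float64(0.0035), np.float64(0.0074), 0, 0, 0]
0.094 478.2 82.4 [0, np.float64(0.0031), np.float64(0.0076), 0, 0, 0, 0, np.float64(0.0027), np.float64(0.0078), 0, 0, 0, 0, np.float64(0.0022), np.float64(0.0079), 0, 0, 0, 0, np.float64(0.0011), np.float64(0.0047), 0, 0, 0, 0, np.float64(0.001), np.float64(0.0047), 0, 0, 0, 0, np.float64(0.0008), np.float64(0.0047), 0, 0, 0, 0, np.float64(0.0007), np.float64(0.0048), 0, 0, 0, 0, np.float64(0.0005), np.float64(0.0048), 0, 0, 0]
0.0 477.5 68.0 [0, np.float64(0.0004), np.float64(0.0048), 0, 0, 0, 0, np.float64(0.0002), np.float64(0.0048), 0, 0, 0, 0, np.float64(0.0001), np.float64(0.0048), 0, 0, 0]
```

apply_moves(
  targets=[0,0.0055,-0.0027,0,0,0,0,0.0056,-0.0025,0,0,0,0,0.0057,-0.0023,0,0,0,0,0.0058,-0.002,0,0,0,0,0.0059,-0.0018,0,0,0,0,0.008,-0.0021,0,0,0,0,0.008,-0.0016,0,0,0,0,0.0081,-0.0012,0,0,0],
)

```text
time_s: 20.27
tcp_pos: [648.8, -27.9, 221.1]
ee_rot: [3.141, -0.0, -1.573]
wrist_force: [0.5, -0.3, 1.9]
gripper_width: 9.4
grip_force: 20.0
```

apply_moves(
  targets=[0,0.0082,-0.0008,0,0,0,0,0.0082,-0.0003,0,0,0,0,0.0082,0.0001,0,0,0,0,0.0082,0.0006,0,0,0,0,0.0082,0.001,0,0,0,0,0.0081,0.0014,0,0,0,0,0.008,0.0019,0,0,0,0,0.0079,0.0023,0,0,0],
)

```text
time_s: 21.28
tcp_pos: [584.0, -27.6, 214.5]
ee_rot: [3.141, 0.0, -1.573]
wrist_force: [0.1, -0.9, 0.0]
gripper_width: 9.2
grip_force: 20.0
```

apply_moves(
  targets=[0,0.0078,0.0027,0,0,0,0,0.0076,0.0031,0,0,0,0,0.0074,0.0035,0,0,0,0,0.0072,0.0039,0,0,0,0,0.007,0.0043,0,0,0,0,0.0068,0.0046,0,0,0,0,0.0065,0.005,0,0,0,0,0.0062,0.0053,0,0,0],
)

```text
time_s: 22.28
tcp_pos: [527.8, -27.4, 182.0]
ee_rot: [-3.141, 0.0, -1.573]
wrist_force: [-0.5, 2.7, -1.2]
gripper_width: 9.4
grip_force: 20.0
```

apply_moves(
  targets=[0,0.0059,0.0057,0,0,0,0,0.0056,0.006,0,0,0,0,0.0053,0.0063,0,0,0,0,0.005,0.0065,0,0,0,0,0.0046,0.0068,0,0,0,0,0.0042,0.007,0,0,0,0,0.0039,0.0072,0,0,0,0,0.0035,0.0074,0,0,0],
)

```text
time_s: 23.28
tcp_pos: [489.9, -27.4, 129.1]
ee_rot: [3.142, -0.0, -1.573]
wrist_force: [-1.0, 2.8, -1.6]
gripper_width: 9.0
grip_force: 20.0
```

apply_moves(
  targets=[0,0.0031,0.0076,0,0,0,0,0.0027,0.0078,0,0,0,0,0.0022,0.0079,0,0,0,0,0.0011,0.0047,0,0,0,0,0.001,0.0047,0,0,0,0,0.0008,0.0047,0,0,0,0,0.0007,0.0048,0,0,0,0,0.0005,0.0048,0,0,0],
)

```text
time_s: 24.28
tcp_pos: [478.0, -27.4, 82.3]
ee_rot: [3.141, -0.0, -1.573]
wrist_force: [-0.3, 2.5, -1.3]
gripper_width: 9.1
grip_force: 20.0
```

Run:
```python
from h import *
s=sensors.sense(); print(s['time_s'],s['tcp_pos'].round(1),s['wrist_force'].round(1),s['gripper_width'])
cv2.imwrite("pics/s6.png",cv2.resize(imaging.capture("scene")[90:290,230:480],None,fx=2,fy=2))
```

```text
24.275 [478.  -27.4  82.3] [-0.3  2.5 -1.3] 9.108517608975594
```

View pics/s6.png

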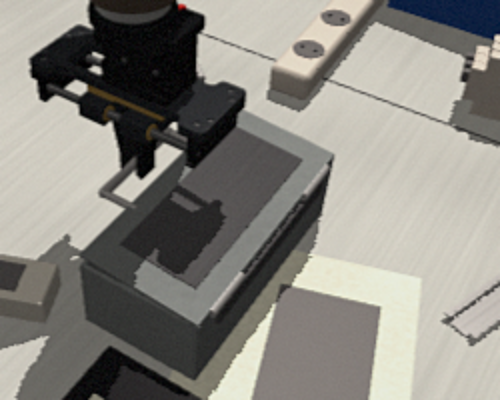

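The flap is nearly level (crop rows 110-320), with the bar held in the fingers at about (150,175). A small gap remains at the near edge. I ease it down the last 14 mm.

apply_moves(
  targets=[0,0.0003,0.0028,0,0,0,0,0.0002,0.0028,0,0,0,0,0.0001,0.0028,0,0,0,0,0,0.002,0,0,0,0,0,0.002,0,0,0,0,0,0,0,0,0],
)

```text
time_s: 25.08
tcp_pos: [477.5, -27.4, 70.0]
ee_rot: [3.141, -0.0, -1.573]
wrist_force: [-0.2, 0.7, -0.9]
gripper_width: 9.4
grip_force: 20.0
```

apply_moves(
  targets=[0,0,0.0008,0,0,0,0,0,0.0008,0,0,0,0,0,0,0,0,0],
)

```text
time_s: 25.45
tcp_pos: [477.5, -27.4, 68.8]
ee_rot: [-3.141, -0.0, -1.573]
wrist_force: [-0.9, 1.0, 1.5]
gripper_width: 9.3
grip_force: 20.0
```

apply_moves(
  targets=[0,0,0.0008,0,0,0,0,0,0.0008,0,0,0,0,0,0,0,0,0],
)

```text
time_s: 25.82
tcp_pos: [477.5, -27.4, 67.4]
ee_rot: [-3.141, -0.0, -1.573]
wrist_force: [-2.9, 2.1, 6.9]
gripper_width: 8.9
grip_force: 20.0
```

apply_moves(
  targets=[0,0,0,0,0,0,0,0,0,0,0,0,0,0,0,0,0,0],
  gripper=0.02,
)

```text
time_s: 26.2
tcp_pos: [477.6, -27.5, 66.8]
ee_rot: [3.142, -0.0, -1.573]
wrist_force: [-0.8, -0.5, 0.4]
gripper_width: 19.4
grip_force: 0.0
```

apply_moves(
  targets=[0,0,-0.004,0,0,0,0,0,-0.008,0,0,0,0,0,-0.02,0,0,0,0,0,-0.03,0,0,0,0,0,-0.04,0,0,0,0,0.02,-0.04,0,0,0,0,0.04,-0.02,0,0,0,0,0,0,0,0,0,0,0,0,0,0,0],
)

```text
time_s: 27.32
tcp_pos: [417.7, -27.2, 229.3]
ee_rot: [-3.14, 0.0, -1.573]
wrist_force: [-0.7, -0.2, 0.5]
gripper_width: 19.8
grip_force: 0.0
```

Run:
```python
from h import *
s=sensors.sense(); print(s['time_s'],s['tcp_pos'].round(1),s['wrist_force'].round(1))
cv2.imwrite("pics/s7.png",cv2.resize(imaging.capture("scene")[130:290,230:440],None,fx=3,fy=3))
```

```text
27.325 [417.7 -27.2 229.3] [-0.7 -0.2  0.5]
```

View pics/s7.png

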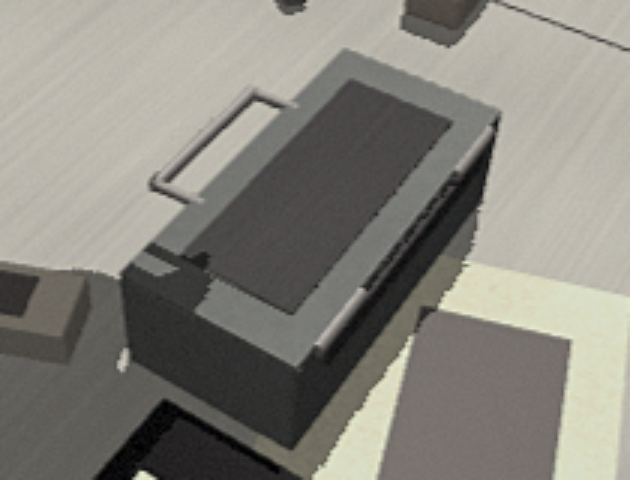

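The flap lies level and shut on the case, with corners at (125,265), (300,365), (500,115) and (345,50). The robot is clear.

```bash
python3 -c "
from station import env
print(env.close_job())"
```

```text
the job is handed in; nothing more can be done
None
```

The spare brick is laid flat and square on the two case bricks, within about 1 mm of centred over the joint and about 2 mm toward the robot across the row by my camera measurements. The flap is eased fully shut without slamming, and the job is handed in at about 27 s.

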